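# Load the parts trolley and draw its pull handle

## Robot

A 6-joint arm with a two-finger parallel gripper is mounted at the origin on the work surface. World frame = base frame: x ahead of the robot, y to its left, z up, the work surface at z = 0. Lengths are in mm, angles in rad, forces in N, time in s.
With the tool pointing down it reaches from about 325 to 775 mm from the base axis. Payload 5.5 kg.
Tool frame: the origin (TCP) lies at the centre of the arm's flange, where the gripper is bolted on; the fingertips stand 182 mm ahead of it and the grasp point (between the pads) lies 163 mm ahead of it; z points along the fingers, y is the line along which they close (so a half turn about z gives the same grasp; the last joint's range is limited). The gripper opens to 88 mm and grips with 3 to 60 N. Pads are 20 mm wide; open, the fingers measure 115 mm over their backs; the gripper's body (75 mm by 178 mm) begins 61 mm behind the grasp point.
Start: joints at [1.176, 0.091, 1.231, -0, 1.82, -0.057], TCP at [198.853, 566.106, 404.631] pointing down, gripper open.
Joint ranges: [-2.87, 2.87], [-0.86, 2.18], [0.17, 2.46], [-1.51, 4.65], [0.06, 2.69], [-2.65, 2.65]. Speed limits (rad/s): [2.57, 2.57, 3.01, 3.14, 3.14, 3.14].

## Interface

Orientations are given as a unit quaternion [x, y, z, w].
In Python, from plant import ctrl gives the robot as it stands.
- The arm moves only by the shell command python3 -m pendant 'ROWS' [FORCE]. ROWS is JSON, a list of rows, each an object of numbers: "grip": the opening, from -1 (shut) to 1 (fully open); "tx", "ty", "tz": the shift along the world's x, y, z in m; "wx", "wy", "wz": the turn, a rotation vector about the world's x, y, z in degrees. In form: [{"grip": .., "tx": .., "ty": .., "tz": .., "wx": .., "wy": .., "wz": ..}, ...]. A call has 1 to 5 rows; each row shifts and turns the commanded pose from where the row before left it; what a row does not reach is not made up. A row lasts 1/10 s, in which the tool goes at most 50 mm and 8.59 degrees, less where a joint would pass 70% of its speed; a pose out of reach is approached as far as the arm can. A call with a gripper value outside its range is refused whole. The fingers move at their own pace and stop on an object; FORCE is the grip in N (left out, the last holds). Time passes only in rows, so rows that do not move let the fingers close. It gives the time, the measured TCP pose, the force, the opening and the grip force at its end, in the units of the state.
- ctrl.state(): the state, without advancing time (a new reading comes with each control period).
- ctrl.camera(name): name is "side" or "top" or "wrist"; returns a dict with "color" (420x560x3 uint8, red, green, blue), "fx", "fy", "cx", "cy" (pixels), "dist_coeffs" ([k1, k2, p1, p2, k3] as OpenCV has them; the pictures are not rectified), "R" (3x3) and "t" (3): a world point X has camera coordinates R X + t. Camera axes: x right, y down, z forward; pixel columns grow to the right and rows downward; lengths in mm; the calibration is good to about 2 mm. A picture is of the moment at which its call begins. There is no depth.
- ctrl.finish_job(): hands the job in; it is judged then, once.
The state is a dict: "time": time; "joint_positions": joint angles; "qd": joint speeds; "joint_efforts": joint torques, N m; "eef_pos": TCP position; "tcp_rot": TCP orientation; "ft_force": force on the tool from outside, world axes, zero at the start; "wrist_torque": the same for the moment, N m; "grip_width": finger opening in mm; "grasp_force": force on a finger pad.
Only numpy, scipy, OpenCV 4.12 (cv2) and the standard library are available. Lean on these libraries where they do the work, as an engineer would, in place of code of your own. Each camera call takes 0.05 s, during which the arm holds its last target. There are 200 camera calls.

## Task

Get the little parts trolley ready to be wheeled off: lay the steel bracket flat in the long lengthwise compartment and the black fuse holder flat in the short crosswise one, both feet-down as they lie now, and let go of them. Then take the T-handle across its bar so that the fingers squeeze in its release button, keep it squeezed and pull the handle straight up past its first stop to its second stop, and finish like that, still holding the handle fully out with the button squeezed in (it springs back if let go). Leave the pliers, the ceiling rose and the bulb where they are.

Things in the scene. Friction and masses are not known exactly. Their poses are not given: they have to be found in the camera images.
- trolley: low grey parts trolley, wheels chocked: cannot move. Deck 130 (x) x 300 (y) mm, its top 30 mm above the work surface. Origin on the work surface under the deck's middle; y runs lengthwise towards the handle end, z up. On the deck: two shallow compartments and, at x 0, y +118 mm, an upright 34 mm square column, top at 130 mm, out of which a two-section T-handle is drawn upwards.
- long_pocket (a point): centre of the floor of the lengthwise compartment for the bracket; axes as the trolley's. Inside 38 (x) x 114 (y) mm, rims 4 mm thick and 8 mm high above the deck (floor and deck are level).
- cross_pocket (a point): centre of the floor of the crosswise compartment for the fuse holder; axes as the trolley's. Inside 78 (x) x 42 (y) mm, rims 4 mm thick and 8 mm high. The handle column's axis is 112 mm from it towards trolley +y.
- grip (a point): centre of the T-handle's black bar; axes as the trolley's. Bar 90 (x) x 36 (y) x 32 (z) mm, its centre 164 mm above the work surface when home. The face towards the compartments (trolley -y) carries the release button at its middle. Grip the bar at its middle across the 36 mm width (fingers closing along trolley y): one finger then pushes the button in.
- button_face (a point): centre of the outer face of the grey release button, 26 (x) x 18 (z) mm, 7 mm proud of the bar's face (25 mm from the bar's centre line) when free, 1 mm proud when fully in.
- button (a joint): button travel in m, 0 free to 0.006 fully in, moving towards trolley +y; spring 2.4 N at first, 6 N fully in. Less than about 0.004 leaves the handle latched down at home; the latch acts at home only.
- inner_tube (a joint): upward travel in m of the thin upper section, which carries the bar: 0 home, 0.060 at the first stop. Return spring and weight about 4 N.
- middle_tube (a joint): upward travel in m of the thicker lower section: 0 home, 0.060 at the second stop. It follows once the upper section is at its stop; the pull needed then rises to about 9 N. Handle rise = sum of both, 0.120 in all. Let go, both spring back down (home, or about 15 mm short of it if the button was out on the way).
- bracket: loose folded steel omega bracket, 90 g: two flat feet, 3 mm thick, and a square hump in the middle; 100 (x, length) x 24 (y, width) mm, hump 34 mm long and 30 mm high. Origin at the centre of its underside, z up. Grip the hump across the 24 mm width.
- fuse_holder: loose black fuse holder, 80 g: base 64 (x, length) x 28 (y) x 8 (z) mm, on it a body 44 (x) x 24 (y) mm up to 32 mm high. Origin at the centre of its underside, z up. Grip the body across its 24 mm width.
- pliers: chrome pliers lying flat, about 160 mm long, 14 mm high; origin under the pivot. Bystander.
- rose: white ceramic ceiling rose, a disc 84 mm across, 32 mm high, origin under its centre. Bystander.
- bulb: clear bulb standing in a white lampholder, 68 mm across, 133 mm high, origin under its centre. Bystander.
Not all that is in view belongs to the job. Leave any yellow look-alike of the bracket alone. There is more than one size of the fuse_holder; the one meant has the size given above.

How it is judged (in metres and radians):
On the way, in this order (a step that is already met when the one before it is completed fails the run):
1. bracket and fuse holder lie flat in their compartments, released, handle still home (z of bracket in the frame of long_pocket between -0.004 and 0.004 m and x of bracket in the frame of long_pocket between -0.011 and 0.011 m and y of bracket in the frame of long_pocket between -0.011 and 0.011 m and angle between each of bracket, fuse_holder's own z axis and vertical below 0.12 rad and angle between the x axis of bracket and the y axis of long_pocket, either way round below 0.35 rad and contact force between the fingers and bracket below 0.2 N and linear speed of each of bracket, fuse_holder below 0.03 m/s and z of fuse_holder in the frame of cross_pocket between -0.004 and 0.004 m and x of fuse_holder in the frame of cross_pocket between -0.011 and 0.011 m and y of fuse_holder in the frame of cross_pocket between -0.011 and 0.011 m and angle between the x axis of fuse_holder and the x axis of cross_pocket, either way round below 0.35 rad and contact force between the fingers and fuse_holder below 0.2 N and value of joint each of inner_tube, middle_tube below 0.005 m and value of joint button below 0.002 m), for 0.2 s.
2. release button squeezed in by the fingers with the handle still home (value of joint button above 0.004 m and value of joint inner_tube below 0.02 m and value of joint middle_tube below 0.01 m and contact force between the fingers and trolley above 2 N), for 0.1 s.
At the end, for the whole second after the job is handed in: Both parts flat in their own compartments (within 4 mm of the floor, tilt under 0.12 rad, direction within 0.35 rad), untouched and at rest; both handle sections still and within 6 mm of their stops, the button over 4 mm in, the fingers gripping the handle with over 4 N (z of bracket in the frame of long_pocket between -0.004 and 0.004 m and x of bracket in the frame of long_pocket between -0.011 and 0.011 m and y of bracket in the frame of long_pocket between -0.011 and 0.011 m and angle between each of bracket, fuse_holder's own z axis and vertical below 0.12 rad and angle between the x axis of bracket and the y axis of long_pocket, either way round below 0.35 rad and contact force between the fingers and bracket below 0.2 N and linear speed of each of bracket, fuse_holder below 0.03 m/s and z of fuse_holder in the frame of cross_pocket between -0.004 and 0.004 m and x of fuse_holder in the frame of cross_pocket between -0.011 and 0.011 m and y of fuse_holder in the frame of cross_pocket between -0.011 and 0.011 m and angle between the x axis of fuse_holder and the x axis of cross_pocket, either way round below 0.35 rad and contact force between the fingers and fuse_holder below 0.2 N and value of joint each of inner_tube, middle_tube above 0.054 m and value of joint button above 0.004 m and contact force between the fingers and trolley above 4 N and velocity of joint middle_tube between -0.02 and 0.02 m/s); the arm keeps its last pose, push and grip.
It fails at once if the chrome pliers is moved more than 30 mm or tipped (distance of pliers from where it was at the start of the episode above 0.03 m or angle between pliers's own z axis and vertical above 0.3 rad).
It fails at once if the ceiling rose is moved more than 30 mm or tipped (distance of rose from where it was at the start of the episode above 0.03 m or angle between rose's own z axis and vertical above 0.3 rad).
It fails at once if the bulb is moved more than 30 mm or tipped (distance of bulb from where it was at the start of the episode above 0.03 m or angle between bulb's own z axis and vertical above 0.3 rad).
It also fails if it takes over 64 s, if anything falls off the work surface, if the arm or the gripper's body presses on something with over 40 N, if the wrist force passes 120 N, or if a joint passes its speed limit or range.

## Working session

There is one attempt and no reset: what is moved stays moved. The work goes in short steps, Python scripts to look and compute and a shell command to move; the robot and the scene stay as the last step left them, time stands still between calls to the robot, and variables do not carry over. Pictures are saved under pics/ and viewed, at most 10 in all, crops included, and the job is handed in when it is done.

```bash
ls; mkdir -p pics; python3 - <<'E'
from plant import ctrl
import cv2,numpy as np,pickle
d={}
for n in("side","top","wrist"):
    c=ctrl.camera(n);d[n]=c;cv2.imwrite(f"pics/{n}0.png",c["color"][:,:,::-1])
    R=np.array(c["R"]);print(n,c["fx"],c["cx"],c["cy"],c["dist_coeffs"],(-R.T@np.array(c["t"])).round(),R[2].round(2))
pickle.dump(d,open("v0.pkl","wb"))
s=ctrl.state();print(s)
E
```

```text
pics
side 460.75714412083886 283.0188049327056 209.1925556846403 [0.05080664 0.         0.         0.         0.        ] [ 154. -586.  869.] [ 0.43  0.51 -0.75]
top 381.0338199752507 278.2747422443955 210.8070201056673 [-0.00993136  0.          0.          0.          0.        ] [ 444.  -72. 1009.] [ 0.17  0.   -0.99]
wrist 291.7951253400075 274.2435087657484 207.97196689686112 [-0.03764298  0.          0.          0.          0.        ] [122. 594. 383.] [ 0.28 -0.1  -0.96]
{'time': 0.15, 'joint_positions': array([ 1.17631385e+00,  9.16677320e-02,  1.23161867e+00,  5.56393307e-06,
        1.81984659e+00, -5.67359962e-02]), 'qd': array([ 0.00127423, -0.00216561, -0.00419872, -0.00044285,  0.00055541,
       -0.00063964]), 'joint_efforts': array([ 1.27562285e-03, -4.47047675e+01, -4.06905341e+01,  6.99002040e-02,
        2.75401992e-02, -1.17640775e-04]), 'eef_pos': array([198.85113009, 566.12578541, 403.7720127 ]), 'tcp_rot': array([ 1.68071003e-01,  9.85774591e-01, -7.50048468e-04, -1.74915361e-04]), 'ft_force': array([-0.67426456,  0.03596879, -0.58503197]), 'wrist_torque': array([0.05250703, 0.01433177, 0.00899121]), 'grasp_force': 0.0, 'grip_width': 88.05057246064327}
```

View pics/top0.png

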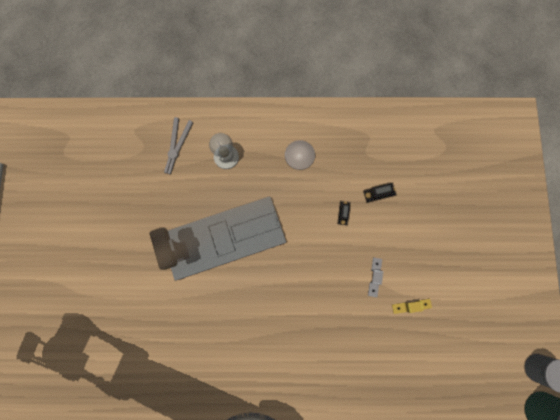

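View pics/side0.png

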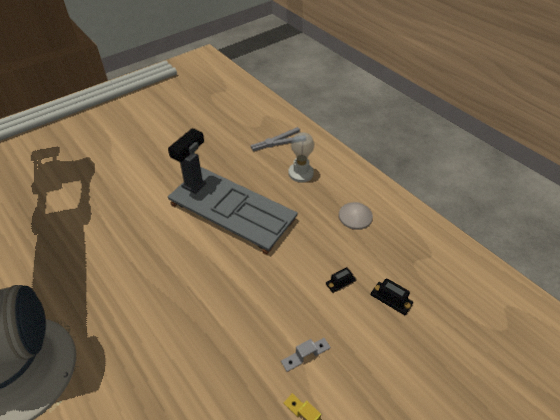

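Top view: image up is +x and left is +y. The trolley centre is near (225,238) with its handle at the left (163,248). The two fuse holders are at (344,213), smaller, and (380,192), larger. The steel bracket is at (376,277) and the yellow look-alike at (411,307). In the side view the bracket is at (307,352) and the small fuse holder at (341,279). I'll zoom in on both for corner measurements.

```bash
cat > h.py <<'E'
import numpy as np,cv2,pickle
def ray(c,uv):
    K=np.array([[c["fx"],0,c["cx"]],[0,c["fy"],c["cy"]],[0,0,1]])
    p=cv2.undistortPoints(np.array(uv,float).reshape(-1,1,2),K,np.array(c["dist_coeffs"],float))[:,0]
    R=np.array(c["R"]);o=-R.T@np.array(c["t"]).ravel()
    return o,np.c_[p,np.ones(len(p))]@R
def plane(c,uv,z):
    o,d=ray(c,uv);return o+d*((z-o[2])/d[:,2])[:,None]
def tri(c1,u1,c2,u2):
    out=[]
    for a,b in zip(u1,u2):
        A=0;B=0;L=[]
        for c,u in((c1,a),(c2,b)):
            o,d=ray(c,[u]);d=d[0]/np.linalg.norm(d[0]);P=np.eye(3)-np.outer(d,d);A=A+P;B=B+P@o;L.append((o,d))
        x=np.linalg.solve(A,B);out.append([*x,max(np.linalg.norm((np.eye(3)-np.outer(d,d))@(x-o)) for o,d in L)])
    return np.array(out)
def proj(c,X):
    K=np.array([[c["fx"],0,c["cx"]],[0,c["fy"],c["cy"]],[0,0,1]])
    return cv2.projectPoints(np.array(X,float).reshape(-1,1,3),cv2.Rodrigues(np.array(c["R"],float))[0],np.array(c["t"],float),K,np.array(c["dist_coeffs"],float))[0][:,0]
E
python3 - <<'E'
import pickle,cv2,numpy as np
d=pickle.load(open("v0.pkl","rb"))
t=d["top"]["color"][:,:,::-1];s=d["side"]["color"][:,:,::-1]
f=lambda im,x,y,w,h,k:cv2.resize(im[y:y+h,x:x+w],None,fx=k,fy=k,interpolation=cv2.INTER_CUBIC)
g=lambda im:np.clip(255*(im/255.)**.6,0,255).astype(np.uint8)
cv2.imwrite("pics/c1.png",g(np.vstack([f(t,145,190,160,95,5)[:, :800],np.hstack([f(t,330,175,80,25,5)*0+0,f(t,330,175,80,25,5)*0])])[:475]))
a=f(t,145,190,160,100,5);cv2.imwrite("pics/c1.png",g(a))
b=f(s,160,120,150,135,5)[:600,:750];cv2.imwrite("pics/c2.png",g(f(s,160,125,150,120,5)))
p=f(t,330,175,80,130,4);q=f(s,275,255,110,120,4);
H=max(p.shape[0],q.shape[0]);P=np.zeros((H,320+440,3),np.uint8);P[:p.shape[0],:320]=p;P[:q.shape[0],320:]=q
cv2.imwrite("pics/c3.png",g(P))
E
```

```text
(no output)
```

View pics/c1.png

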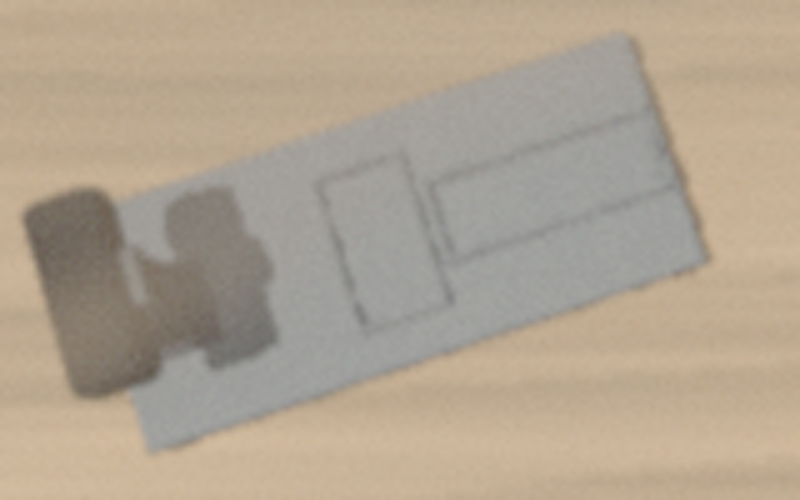

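View pics/c2.png

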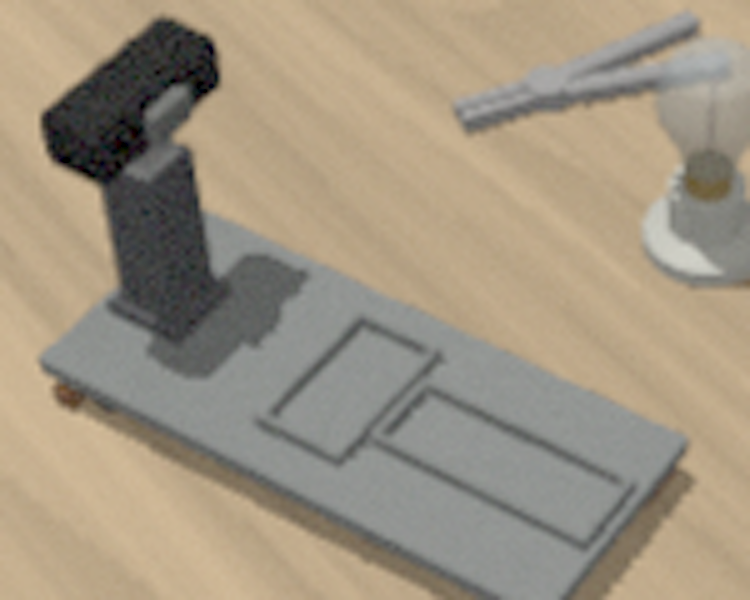

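View pics/c3.png

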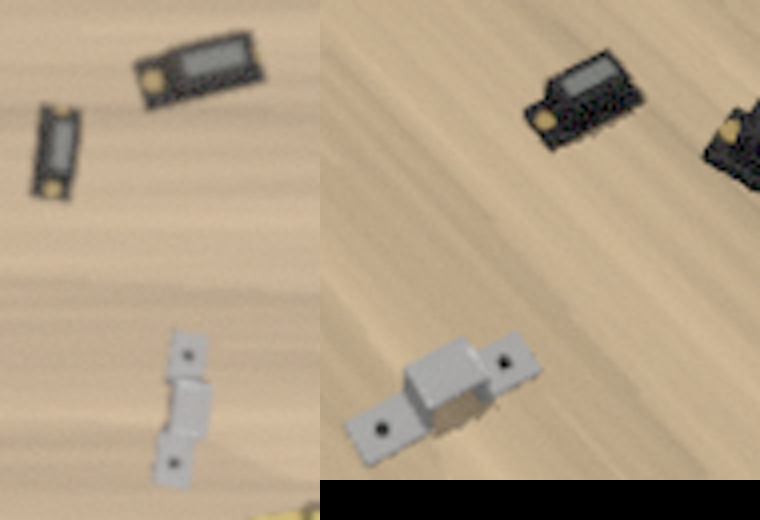

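The crops show these features (crop pixels):
- **c1 (top):** deck corners at (635,35), (708,262) and (150,450); cross pocket at (315,182)-(452,302); long pocket at (432,182)-(675,187).
- **c2 (side):** button at (170,115) on the −y face; deck corners at (685,443) and (40,365).
- **c3:** small fuse holder at (55,152) in the top half; bracket ends at (188,332) and (172,487).

Next I'll triangulate them.

```bash
python3 - <<'E'
from h import *
d=pickle.load(open("v0.pkl","rb"));T,S=d["top"],d["side"]
np.set_printoptions(suppress=True,precision=1)
m=lambda L,k,x,y,x0=0:[((a-x0+.5)/k-.5+x,(b+.5)/k-.5+y) for a,b in L]
t1=lambda L:m(L,5,145,190); s1=lambda L:m(L,5,160,125); t3=lambda L:m(L,4,330,175); s3=lambda L:m(L,4,275,255,320)
print("deck",tri(T,t1([(635,35),(150,450)]),S,s1([(685,443),(40,365)])))
dk=plane(T,t1([(635,35),(708,262),(150,450)]),30);print(dk,"mid",(dk[0]+dk[2])/2,"len",np.linalg.norm(dk[1]-dk[2]),np.linalg.norm(dk[1]-dk[0]))
cp=[(315,182),(405,152),(452,302),(365,335)];cs=[(272,422),(362,320),(438,357),(340,462)]
print("cross",tri(T,t1([cp[0],cp[1],cp[2],cp[3]]),S,s1([cs[1],cs[2],cs[3],cs[0]])),plane(T,t1(cp),38).mean(0))
lp=[(432,182),(650,110),(675,187),(455,262)];ls=[(425,388),(635,485),(587,548),(372,440)]
print("long",tri(T,t1(lp),S,s1(ls)),plane(T,t1(lp),38).mean(0))
for a,b in((dk[1],dk[2]),):print("yaw y-axis",np.degrees(np.arctan2(*(b-a)[[1,0]])))
f=plane(T,t3([(40,105),(80,108),(72,200),(30,195)]),8);print("fuse",f,f.mean(0),np.linalg.norm(np.diff(f,axis=0),axis=1))
print(plane(S,s3([(525,110),(552,150),(643,98)]),8))
b=plane(T,t3([(172,330),(208,334),(188,488),(152,482)]),3);print("brk",b,b.mean(0),np.linalg.norm(np.diff(b,axis=0),axis=1))
bs=plane(S,s3([(345,428),(370,467),(542,370),(517,332)]),3);print(bs,bs.mean(0))
print("brk holes tri",tri(T,t3([(188,355),(174,463)]),S,s3([(505,362),(382,429)])))
print("fuse lamp tri",tri(T,t3([(53,188)]),S,s3([(544,121)])))
# bar
print("bar top",plane(T,t1([(25,215),(110,195),(160,380),(85,397)]),175))
E
```

```text
deck [[650.7 -49.3  33.    1.7]
 [437.2 197.3  21.9   0.7]]
[[652.8 -50.1  30. ]
 [533.5 -88.2  30. ]
 [437.8 194.8  30. ]] mid [545.3  72.3  30. ] len 298.6966789808878 125.1995627604938
cross [[574.4 114.9  33.3   0. ]
 [589.1  68.9  35.    0.8]
 [512.1  42.8  34.5   0.5]
 [498.   85.1  35.2   2.6]] [542.8  77.6  38. ]
long [[572.5  55.   35.7   1.9]
 [610.9 -58.   38.6   0.5]
 [571.4 -71.   34.7   0.4]
 [531.4  41.8  37.9   1.5]] [572.3  -8.7  38. ]
yaw y-axis 108.69002731247441
fuse [[ 645.9 -231.9    8. ]
 [ 643.9 -258.6    8. ]
 [ 581.8 -251.4    8. ]
 [ 585.1 -223.7    8. ]] [ 614.2 -241.4    8. ] [26.8 62.5 27.9]
[[ 584.8 -225.4    8. ]
 [ 579.1 -253.     8. ]
 [ 641.  -260.2    8. ]]
brk [[ 496.5 -315.3    3. ]
 [ 493.9 -338.8    3. ]
 [ 395.2 -321.6    3. ]
 [ 398.9 -298.5    3. ]] [ 446.1 -318.6    3. ] [ 23.7 100.2  23.4]
[[ 396.9 -301.3    3. ]
 [ 394.2 -323.6    3. ]
 [ 491.5 -339.3    3. ]
 [ 495.4 -316.8    3. ]] [ 444.5 -320.3    3. ]
brk holes tri [[ 480.1 -325.     3.3    0.2]
 [ 410.7 -313.     3.     0.3]]
fuse lamp tri [[ 588.6 -238.1    9.4    1.2]]
bar top [[540.6 215.4 175. ]
 [549.6 178.3 175. ]
 [468.7 152.4 175. ]
 [461.3 184.6 175. ]]
```

Measurements agree between the views:
- **Fuse holder:** 63x27 mm, so it is the right one, at (613,-242) with its axis at -7°.
- **Bracket:** at (445,-319), axis -10°.
- **Trolley:** yaw 18.5°.
- **Pockets:** long at (572,-9), cross at (543,78).
- **Bar:** about (507,184).

When placing the fuse holder, the gripper body (±89 mm along its closing line) would hit the bar if it closed along trolley y. I'll grip it across its 44 mm length instead. First I'll go above the bracket.

```bash
R='' ; python3 -m pendant '[{"grip":1,"tx":0.0235,"ty":-0.0347},{"grip":1,"tx":0.0235,"ty":-0.0347},{"grip":1,"tx":0.0235,"ty":-0.0347},{"grip":1,"tx":0.0235,"ty":-0.0347},{"grip":1,"tx":0.0235,"ty":-0.0347}]' 15 >/dev/null
python3 -m pendant '[{"grip":1,"tx":0.0235,"ty":-0.0347},{"grip":1,"tx":0.0235,"ty":-0.0347},{"grip":1,"tx":0.0235,"ty":-0.0347},{"grip":1,"tx":0.0235,"ty":-0.0347},{"grip":1,"tx":0.0235,"ty":-0.0347}]'
python3 -m pendant '[{"grip":1,"tx":0.0235,"ty":-0.0347},{"grip":1,"tx":0.0235,"ty":-0.0347},{"grip":1,"tx":-0.003,"ty":-0.0391},{"grip":1,"tx":-0.003,"ty":-0.0391},{"grip":1,"tx":-0.003,"ty":-0.0391}]' >/dev/null
python3 -m pendant '[{"grip":1,"tx":-0.003,"ty":-0.0391,"wz":2.4},{"grip":1,"tx":-0.003,"ty":-0.0391,"wz":2.4},{"grip":1,"tx":-0.003,"ty":-0.0391,"wz":2.4},{"grip":1,"tx":-0.003,"ty":-0.0391,"wz":2.4},{"grip":1,"tx":-0.003,"ty":-0.0391}]'
python3 -m pendant '[{"grip":1,"tx":-0.003,"ty":-0.0391},{"grip":1,"tx":-0.003,"ty":-0.0391},{"grip":1,"tx":-0.003,"ty":-0.0391},{"grip":1,"tx":-0.003,"ty":-0.0391},{"grip":1}]'
python3 - <<'E'
from plant import ctrl
import cv2,pickle,numpy as np
c=ctrl.camera("wrist");pickle.dump(c,open("w1.pkl","wb"));cv2.imwrite("pics/w1.png",c["color"][:,:,::-1]);s=ctrl.state();print(s["eef_pos"],s["tcp_rot"],s["joint_positions"])
E
```

```text
[198.84663183 566.14043006 403.95678468] [ 1.68088732e-01  9.85771695e-01 -5.71363187e-04 -1.33259817e-04] [ 1.17633051e+00  9.15727509e-02  1.23139233e+00  4.31013722e-06
  1.81980096e+00 -5.66837087e-02]invalid input
invalid input
invalid input
invalid input
invalid input
```

View pics/w1.png

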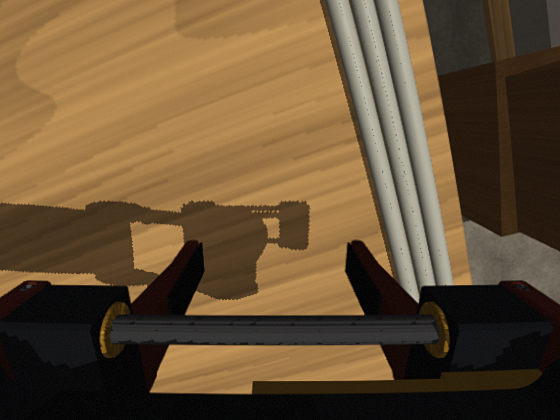

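The rows were refused and the arm did not move, so the picture only shows the bare table at the start pose. I'll test with all the keys given.

```bash
python3 -m pendant '[{"grip":1,"tx":0.0235,"ty":-0.0347,"tz":0,"wx":0,"wy":0,"wz":0},{"grip":1,"tx":0.0235,"ty":-0.0347,"tz":0,"wx":0,"wy":0,"wz":0}]' 15
```

```text
time: 0.4
eef_pos: [245.8, 496.4, 403.6]
tcp_rot: [0.167, 0.986, -0.001, -0.0]
ft_force: [-0.1, -0.3, 1.1]
grip_width: 87.8
grasp_force: 0.0
```

```bash
python3 -m pendant '[{"grip":1,"tx":0.0235,"ty":-0.0347,"tz":0,"wx":0,"wy":0,"wz":0},{"grip":1,"tx":0.0235,"ty":-0.0347,"tz":0,"wx":0,"wy":0,"wz":0},{"grip":1,"tx":0.0235,"ty":-0.0347,"tz":0,"wx":0,"wy":0,"wz":0},{"grip":1,"tx":0.0235,"ty":-0.0347,"tz":0,"wx":0,"wy":0,"wz":0},{"grip":1,"tx":0.0235,"ty":-0.0347,"tz":0,"wx":0,"wy":0,"wz":0}]' | sed -n 2p
python3 -m pendant '[{"grip":1,"tx":0.0235,"ty":-0.0347,"tz":0,"wx":0,"wy":0,"wz":0},{"grip":1,"tx":0.0235,"ty":-0.0347,"tz":0,"wx":0,"wy":0,"wz":0},{"grip":1,"tx":0.0235,"ty":-0.0347,"tz":0,"wx":0,"wy":0,"wz":0},{"grip":1,"tx":0.0235,"ty":-0.0347,"tz":0,"wx":0,"wy":0,"wz":0},{"grip":1,"tx":0.0235,"ty":-0.0347,"tz":0,"wx":0,"wy":0,"wz":0}]' | sed -n 2p
python3 -m pendant '[{"grip":1,"tx":-0.003,"ty":-0.0391,"tz":0,"wx":0,"wy":0,"wz":2.4},{"grip":1,"tx":-0.003,"ty":-0.0391,"tz":0,"wx":0,"wy":0,"wz":2.4},{"grip":1,"tx":-0.003,"ty":-0.0391,"tz":0,"wx":0,"wy":0,"wz":2.4},{"grip":1,"tx":-0.003,"ty":-0.0391,"tz":0,"wx":0,"wy":0,"wz":2.4},{"grip":1,"tx":-0.003,"ty":-0.0391,"tz":0,"wx":0,"wy":0,"wz":0}]' | sed -n 2p
python3 -m pendant '[{"grip":1,"tx":-0.003,"ty":-0.0391,"tz":0,"wx":0,"wy":0,"wz":0},{"grip":1,"tx":-0.003,"ty":-0.0391,"tz":0,"wx":0,"wy":0,"wz":0},{"grip":1,"tx":-0.003,"ty":-0.0391,"tz":0,"wx":0,"wy":0,"wz":0},{"grip":1,"tx":-0.003,"ty":-0.0391,"tz":0,"wx":0,"wy":0,"wz":0},{"grip":1,"tx":-0.003,"ty":-0.0391,"tz":0,"wx":0,"wy":0,"wz":0}]' | sed -n 2p
python3 -m pendant '[{"grip":1,"tx":-0.003,"ty":-0.0391,"tz":0,"wx":0,"wy":0,"wz":0},{"grip":1,"tx":-0.003,"ty":-0.0391,"tz":0,"wx":0,"wy":0,"wz":0},{"grip":1,"tx":0,"ty":0,"tz":0,"wx":0,"wy":0,"wz":0},{"grip":1,"tx":0,"ty":0,"tz":0,"wx":0,"wy":0,"wz":0}]'
python3 - <<'E'
from plant import ctrl
import cv2,pickle,numpy as np
from h import *
c=ctrl.camera("wrist");pickle.dump(c,open("w1.pkl","wb"));s=ctrl.state();q=s["tcp_rot"];print("psi",np.degrees(2*np.arctan2(q[1],q[0]))-90)
im=c["color"][:,:,::-1].copy()
for X in ([480.1,-325,3],[410.7,-313,3],[445.3,-319.2,30],[588.6,-238,9]):
    u=proj(c,X)[0];print(u);cv2.circle(im,tuple(map(int,u)),5,(0,0,255),1)
cv2.imwrite("pics/w2.png",im)
E
```

```text
eef_pos: [363.9, 321.7, 404.6]
eef_pos: [481.4, 148.1, 404.6]
eef_pos: [465.4, -47.3, 404.6]
eef_pos: [450.4, -242.9, 404.6]
time: 2.8
eef_pos: [444.6, -320.1, 404.0]
tcp_rot: [0.086, 0.996, 0.001, -0.0]
ft_force: [-0.1, 0.6, -0.5]
grip_width: 87.9
grasp_force: 0.0
psi 80.22784742487462
[274.11743696 208.09846694]
[274.07804018 156.08741377]
[273.93736552 187.32519261]
[346.39492041 270.24961579]
```

View pics/w2.png

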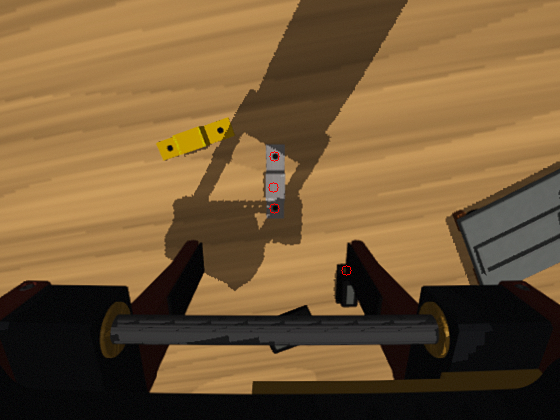

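The reprojected points fall on the bracket holes (274,208), (274,156) and the hump, so the measurement holds. Descending and gripping.

```bash
python3 -m pendant '[{"grip":1,"tx":0,"ty":0,"tz":-0.045,"wx":0,"wy":0,"wz":0},{"grip":1,"tx":0,"ty":0,"tz":-0.045,"wx":0,"wy":0,"wz":0},{"grip":1,"tx":0,"ty":0,"tz":-0.045,"wx":0,"wy":0,"wz":0},{"grip":1,"tx":0,"ty":0,"tz":-0.045,"wx":0,"wy":0,"wz":0},{"grip":1,"tx":0,"ty":0,"tz":-0.031,"wx":0,"wy":0,"wz":0}]' 15
python3 -m pendant '[{"grip":-1,"tx":0,"ty":0,"tz":0,"wx":0,"wy":0,"wz":0},{"grip":-1,"tx":0,"ty":0,"tz":0,"wx":0,"wy":0,"wz":0},{"grip":-1,"tx":0,"ty":0,"tz":0,"wx":0,"wy":0,"wz":0},{"grip":-1,"tx":0,"ty":0,"tz":0,"wx":0,"wy":0,"wz":0},{"grip":-1,"tx":0,"ty":0,"tz":0,"wx":0,"wy":0,"wz":0}]' 20
python3 -m pendant '[{"grip":-1,"tx":0,"ty":0,"tz":0,"wx":0,"wy":0,"wz":0},{"grip":-1,"tx":0,"ty":0,"tz":0,"wx":0,"wy":0,"wz":0},{"grip":-1,"tx":0,"ty":0,"tz":0,"wx":0,"wy":0,"wz":0}]' 20
```

```text
time: 3.35
eef_pos: [444.6, -317.3, 190.5]
tcp_rot: [0.084, 0.996, 0.001, -0.001]
ft_force: [0.2, -0.0, 0.4]
grip_width: 87.7
grasp_force: 0.0
time: 3.85
eef_pos: [445.3, -319.8, 195.7]
tcp_rot: [0.085, 0.996, -0.001, 0.001]
ft_force: [0.5, -0.0, 1.1]
grip_width: 51.3
grasp_force: 0.0
time: 4.15
eef_pos: [444.8, -319.6, 193.7]
tcp_rot: [0.085, 0.996, -0.0, 0.0]
ft_force: [-0.3, -0.0, 0.1]
grip_width: 27.4
grasp_force: 0.0
```

```bash
python3 -m pendant '[{"grip":-1,"tx":0,"ty":0,"tz":0,"wx":0,"wy":0,"wz":0},{"grip":-1,"tx":0,"ty":0,"tz":0,"wx":0,"wy":0,"wz":0},{"grip":-1,"tx":0,"ty":0,"tz":0,"wx":0,"wy":0,"wz":0}]' 20
python3 -m pendant '[{"grip":-1,"tx":0,"ty":0,"tz":0.02,"wx":0,"wy":0,"wz":0},{"grip":-1,"tx":0,"ty":0,"tz":0.04,"wx":0,"wy":0,"wz":0},{"grip":-1,"tx":0,"ty":0,"tz":0.03,"wx":0,"wy":0,"wz":0},{"grip":-1,"tx":0,"ty":0,"tz":0,"wx":0,"wy":0,"wz":0}]' 20
```

```text
time: 4.45
eef_pos: [444.8, -319.5, 193.6]
tcp_rot: [0.085, 0.996, 0.0, -0.0]
ft_force: [0.3, 0.1, 0.3]
grip_width: 23.4
grasp_force: 20.0
time: 4.85
eef_pos: [445.6, -320.1, 289.0]
tcp_rot: [0.085, 0.996, -0.003, 0.004]
ft_force: [0.2, -0.6, -0.1]
grip_width: 23.5
grasp_force: 20.0
```

Gripped at 23.4 mm. Carrying it to above the long pocket.

```bash
python3 -m pendant '[{"grip":-1,"tx":0.0127,"ty":0.0311,"tz":0,"wx":0,"wy":0,"wz":-6.17},{"grip":-1,"tx":0.0127,"ty":0.0311,"tz":0,"wx":0,"wy":0,"wz":-6.17},{"grip":-1,"tx":0.0127,"ty":0.0311,"tz":0,"wx":0,"wy":0,"wz":-6.17},{"grip":-1,"tx":0.0127,"ty":0.0311,"tz":0,"wx":0,"wy":0,"wz":-6.17},{"grip":-1,"tx":0.0127,"ty":0.0311,"tz":0,"wx":0,"wy":0,"wz":-6.17}]' 20
python3 -m pendant '[{"grip":-1,"tx":0.0127,"ty":0.0311,"tz":0,"wx":0,"wy":0,"wz":-6.17},{"grip":-1,"tx":0.0127,"ty":0.0311,"tz":0,"wx":0,"wy":0,"wz":-6.17},{"grip":-1,"tx":0.0127,"ty":0.0311,"tz":0,"wx":0,"wy":0,"wz":-6.17},{"grip":-1,"tx":0.0127,"ty":0.0311,"tz":0,"wx":0,"wy":0,"wz":-6.17},{"grip":-1,"tx":0.0127,"ty":0.0311,"tz":0,"wx":0,"wy":0,"wz":-6.17}]' 20
python3 -m pendant '[{"grip":-1,"tx":0,"ty":0,"tz":0,"wx":0,"wy":0,"wz":0},{"grip":-1,"tx":0,"ty":0,"tz":0,"wx":0,"wy":0,"wz":0},{"grip":-1,"tx":0,"ty":0,"tz":0,"wx":0,"wy":0,"wz":0},{"grip":-1,"tx":0,"ty":0,"tz":0,"wx":0,"wy":0,"wz":0}]' 20
python3 - <<'E'
from plant import ctrl
import cv2,pickle,numpy as np
from h import *
s=ctrl.state();q=s["tcp_rot"];print(s["eef_pos"],"psi",np.degrees(2*np.arctan2(q[1],q[0]))-90)
d={n:ctrl.camera(n) for n in("side","wrist")};pickle.dump(d,open("v2.pkl","wb"))
g=lambda im:np.clip(255*(im/255.)**.6,0,255).astype(np.uint8)
a=d["side"]["color"][:,:,::-1][125:275,160:310];b=d["wrist"]["color"][100:400,100:500,::-1]
a=cv2.resize(a,(400,400),interpolation=cv2.INTER_CUBIC);b=cv2.resize(b,(400,300))
P=np.zeros((400,800,3),np.uint8);P[:,:400]=g(a);P[:300,400:]=g(b);cv2.imwrite("pics/p1.png",P)
E
```

```text
time: 5.35
eef_pos: [508.4, -162.7, 281.9]
tcp_rot: [0.349, 0.937, 0.0, -0.001]
ft_force: [0.9, -0.5, -1.2]
grip_width: 23.9
grasp_force: 20.0
time: 5.85
eef_pos: [572.0, -7.1, 281.8]
tcp_rot: [0.586, 0.811, -0.001, -0.001]
ft_force: [0.8, -0.4, -1.4]
grip_width: 23.5
grasp_force: 20.0
time: 6.25
eef_pos: [571.6, -9.5, 283.2]
tcp_rot: [0.584, 0.812, -0.0, -0.0]
ft_force: [-0.1, -0.3, -1.3]
grip_width: 23.3
grasp_force: 20.0
[571.55604991  -9.53264487 283.22395981] psi 18.50138680865564
```

View pics/p1.png

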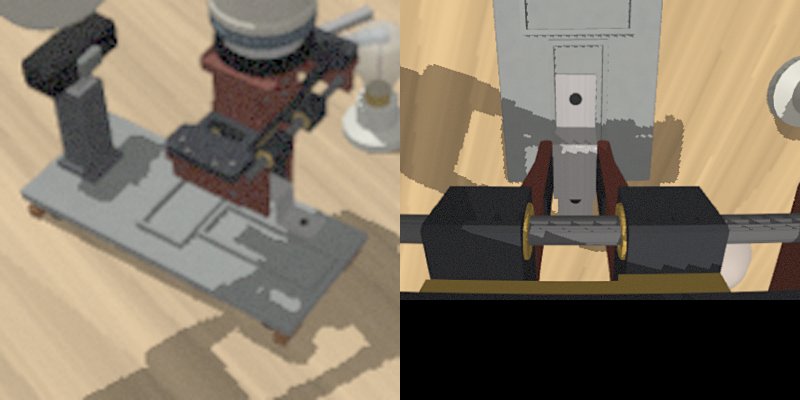

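The bracket hangs parallel to the pocket. Checking the pocket's place from the wrist view: the long pocket's end corners are at (253,145) and (307,145), the cross pocket's near edge at (127..231,28).

```bash
python3 - <<'E'
from h import *
c=pickle.load(open("v2.pkl","rb"))["wrist"]
p=plane(c,[(253,145),(307,145),(227,128),(331,128),(291+2-18,199)],38);print(p.round(1))
th=np.radians(18.5);ex=np.array([np.cos(th),np.sin(th)]);ey=np.array([-np.sin(th),np.cos(th)])
for q in p:print(((q[:2]-[572,-8.5])@ex).round(1),((q[:2]-[572,-8.5])@ey).round(1))
E
```

```text
[[536.8  45.   38. ]
 [575.5  58.   38. ]
 [514.7  50.8  38. ]
 [588.2  75.4  38. ]
 [566.   10.1  38. ]]
-16.4 61.9
24.4 61.9
-35.5 74.4
42.0 74.5
0.3 19.5
```

```bash
python3 - <<'E'
from h import *
c=pickle.load(open("v2.pkl","rb"))["wrist"]
p=plane(c,[(194,145),(361,145)],30)
th=np.radians(18.5);ex=np.array([np.cos(th),np.sin(th)]);ey=np.array([-np.sin(th),np.cos(th)])
for q in p:print(((q[:2]-[572,-8.5])@ex).round(1),((q[:2]-[572,-8.5])@ey).round(1))
im=c["color"][60:225,175:385,::-1];g=np.clip(255*(im/255.)**.7,0,255).astype(np.uint8)
cv2.imwrite("pics/w3.png",cv2.resize(g,None,fx=3.6,fy=3.6,interpolation=cv2.INTER_CUBIC))
E
```

```text
-63.4 61.3
67.8 61.4
```

View pics/w3.png

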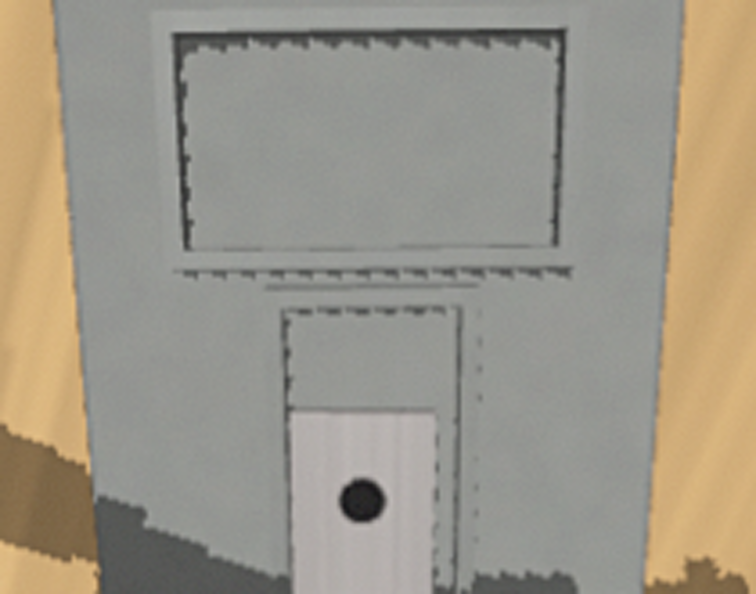

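The zoom shows the true inner rims: long pocket inner top corners at crop (282,309) and (461,308), cross pocket inner corners at (173,34), (567,30), (185,250) and (557,246).

```bash
python3 - <<'E'
from h import *
c=pickle.load(open("v2.pkl","rb"))["wrist"]
L=[(282,309),(461,308),(173,34),(567,30),(185,250),(557,246)]
th=np.radians(18.5);E=np.array([[np.cos(th),np.sin(th)],[-np.sin(th),np.cos(th)]])
p=plane(c,[((a+.5)/3.6-.5+175,(b+.5)/3.6-.5+60) for a,b in L],38)
print(np.round((p[:,:2]-[572,-8.5])@E.T,1))
b=plane(c,[((a+.5)/3.6-.5+175,(v+.5)/3.6-.5+60) for a,v in [(291,410),(435,410),(362,500)]],93)
print(np.round((b[:,:2]-[572,-8.5])@E.T,1)); print((p[2:,:2].mean(0)).round(1))
E
```

```text
[[-16.4  61.6]
 [ 21.2  61.8]
 [-36.8 115. ]
 [ 40.6 115.7]
 [-36.3  73.6]
 [ 40.7  74.5]]
[[-11.3  50.3]
 [ 12.2  50.3]
 [  0.3  35. ]]
[543.9  82. ]
```

Widths come out right (37.6, 77.2, 41.4 mm), and the wrist view puts the pockets about 2 mm further in x and 4 mm further in y than the fixed cameras did. I'll split the difference, shifting by (+0.5,+3) mm, then lower and release.

```bash
python3 -m pendant '[{"grip":-1,"tx":0.0005,"ty":0.0032,"tz":-0.02,"wx":0,"wy":0,"wz":0},{"grip":-1,"tx":0,"ty":0,"tz":-0.02,"wx":0,"wy":0,"wz":0},{"grip":-1,"tx":0,"ty":0,"tz":-0.01,"wx":0,"wy":0,"wz":0},{"grip":-1,"tx":0,"ty":0,"tz":-0.005,"wx":0,"wy":0,"wz":0},{"grip":-1,"tx":0,"ty":0,"tz":-0.003,"wx":0,"wy":0,"wz":0}]' 20
python3 -m pendant '[{"grip":-1,"tx":0,"ty":0,"tz":-0.001,"wx":0,"wy":0,"wz":0},{"grip":-1,"tx":0,"ty":0,"tz":0,"wx":0,"wy":0,"wz":0},{"grip":-1,"tx":0,"ty":0,"tz":0,"wx":0,"wy":0,"wz":0}]' 20
```

```text
time: 6.85
eef_pos: [572.4, -5.6, 225.7]
tcp_rot: [0.584, 0.812, 0.0, 0.0]
ft_force: [0.4, -0.6, -1.1]
grip_width: 23.6
grasp_force: 20.0
time: 7.15
eef_pos: [572.6, -5.3, 225.5]
tcp_rot: [0.584, 0.812, 0.0, 0.001]
ft_force: [-0.7, -0.4, -0.6]
grip_width: 23.5
grasp_force: 20.0
```

Below rim height with no push-back, so it is inside the pocket. Releasing, then rising.

```bash
python3 -m pendant '[{"grip":-1,"tx":0,"ty":0,"tz":-0.001,"wx":0,"wy":0,"wz":0},{"grip":-1,"tx":0,"ty":0,"tz":0,"wx":0,"wy":0,"wz":0}]' 20
python3 -m pendant '[{"grip":0,"tx":0,"ty":0,"tz":0,"wx":0,"wy":0,"wz":0},{"grip":0,"tx":0,"ty":0,"tz":0,"wx":0,"wy":0,"wz":0},{"grip":0,"tx":0,"ty":0,"tz":0,"wx":0,"wy":0,"wz":0},{"grip":0,"tx":0,"ty":0,"tz":0,"wx":0,"wy":0,"wz":0}]' 20
python3 -m pendant '[{"grip":0,"tx":0,"ty":0,"tz":0.02,"wx":0,"wy":0,"wz":0},{"grip":1,"tx":0,"ty":0,"tz":0.04,"wx":0,"wy":0,"wz":0},{"grip":1,"tx":0,"ty":0,"tz":0.04,"wx":0,"wy":0,"wz":0},{"grip":1,"tx":0,"ty":0,"tz":0.03,"wx":0,"wy":0,"wz":0},{"grip":1,"tx":0,"ty":0,"tz":0,"wx":0,"wy":0,"wz":0}]' 20
```

```text
time: 7.35
eef_pos: [572.4, -5.3, 223.8]
tcp_rot: [0.584, 0.812, 0.0, 0.0]
ft_force: [0.4, 0.1, -1.1]
grip_width: 23.6
grasp_force: 20.0
time: 7.75
eef_pos: [572.4, -5.3, 223.7]
tcp_rot: [0.584, 0.812, 0.0, 0.0]
ft_force: [-0.3, -0.5, 1.0]
grip_width: 44.1
grasp_force: 0.0
time: 8.25
eef_pos: [572.7, -5.3, 359.9]
tcp_rot: [0.584, 0.812, 0.003, 0.004]
ft_force: [0.0, 0.7, -0.3]
grip_width: 72.8
grasp_force: 0.0
```

```bash
python3 -m pendant '[{"grip":1,"tx":0.0058,"ty":-0.0338,"tz":0,"wx":0,"wy":0,"wz":-3.64},{"grip":1,"tx":0.0058,"ty":-0.0338,"tz":0,"wx":0,"wy":0,"wz":-3.64},{"grip":1,"tx":0.0058,"ty":-0.0338,"tz":0,"wx":0,"wy":0,"wz":-3.64},{"grip":1,"tx":0.0058,"ty":-0.0338,"tz":0,"wx":0,"wy":0,"wz":-3.64},{"grip":1,"tx":0.0058,"ty":-0.0338,"tz":0,"wx":0,"wy":0,"wz":-3.64}]' >/dev/null
python3 -m pendant '[{"grip":1,"tx":0.0058,"ty":-0.0338,"tz":0,"wx":0,"wy":0,"wz":-3.64},{"grip":1,"tx":0.0058,"ty":-0.0338,"tz":0,"wx":0,"wy":0,"wz":-3.64},{"grip":1,"tx":0,"ty":0,"tz":0,"wx":0,"wy":0,"wz":0},{"grip":1,"tx":0,"ty":0,"tz":0,"wx":0,"wy":0,"wz":0},{"grip":1,"tx":0,"ty":0,"tz":0,"wx":0,"wy":0,"wz":0}]'
python3 - <<'E'
from plant import ctrl
from h import *
c={n:ctrl.camera(n) for n in("wrist","top","side")};pickle.dump(c,open("v3.pkl","wb"))
s=ctrl.state();q=s["tcp_rot"];print("psi",np.degrees(2*np.arctan2(q[1],q[0]))-90)
w=c["wrist"];im=w["color"]
# black blob of the fuse holder near the expected place
u=proj(w,[613.3,-242,15])[0];print("expect",u,"ctr")
m=(im.max(2)<45).astype(np.uint8);x,y=map(int,u);
n,l,st,ce=cv2.connectedComponentsWithStats(m)
for i in range(1,n):
    if st[i,4]>60 and np.hypot(*(ce[i]-u))<90:print(st[i],ce[i])
for z,X in((32,[613.3,-242]),):
  print([proj(w,[613.3+a,-242+b,8])[0].round() for a,b in((30,-18),(33,10),(-30,18),(-33,-10))])
# bracket holes in top & side views: darkest spots near the expected ones
th=np.radians(18.5);ey=np.array([-np.sin(th),np.cos(th)])
for n in("top","side"):
  g=cv2.cvtColor(c[n]["color"],cv2.COLOR_RGB2GRAY).astype(float)
  for sgn in(1,-1):
    X=np.r_[np.array([572.5,-5.2])+sgn*35.2*ey,33];u=proj(c[n],X)[0];a,b=u.round().astype(int)
    W=g[b-4:b+5,a-4:a+5];k=np.clip(np.median(W)-W-8,0,None);yy,xx=np.mgrid[-4:5,-4:5]
    v=np.array([a+(k*xx).sum()/k.sum(),b+(k*yy).sum()/k.sum()]);print(n,u,v,plane(c[n],[v],33)[0]-X)
E
```

```text
time: 9.25
eef_pos: [613.0, -240.9, 353.0]
tcp_rot: [0.748, 0.664, -0.0, -0.001]
ft_force: [0.7, 0.7, -0.4]
grip_width: 87.7
grasp_force: 0.0
psi -6.825705347133194
expect [274.970617   195.69633122] ctr
[ 248  180   56   29 1345] [275.33828996 193.41561338]
[array([302., 206.]), array([303., 182.]), array([247., 182.]), array([248., 206.])]
top [241.04658098 231.07488721] [241.39588689 231.04884319] [ 0.06843583 -0.89971095  0.        ]
top [266.99771889 222.51467737] [266.83658537 223.16585366] [-1.70073962  0.40580736  0.        ]
side [248.21199383 211.39039585] [248.81716418 211.91791045] [ 0.14016966 -2.26803635  0.        ]
side [272.64068986 223.65046707] [272.30928962 224.70491803] [-2.61042336e+00 -2.05131741e+00 -1.13686838e-13]
```

The bracket lies where planned: its holes are within about 2 mm in both views. The fuse-holder blob matches its predicted box. Descending to grip across the 44 mm body.

```bash
python3 -m pendant '[{"grip":1,"tx":0,"ty":0,"tz":-0.045,"wx":0,"wy":0,"wz":0},{"grip":1,"tx":0,"ty":0,"tz":-0.045,"wx":0,"wy":0,"wz":0},{"grip":1,"tx":0,"ty":0,"tz":-0.04,"wx":0,"wy":0,"wz":0},{"grip":1,"tx":0,"ty":0,"tz":-0.028,"wx":0,"wy":0,"wz":0},{"grip":1,"tx":0,"ty":0,"tz":0,"wx":0,"wy":0,"wz":0}]' 15
python3 -m pendant '[{"grip":-1,"tx":0,"ty":0,"tz":0,"wx":0,"wy":0,"wz":0},{"grip":-1,"tx":0,"ty":0,"tz":0,"wx":0,"wy":0,"wz":0},{"grip":-1,"tx":0,"ty":0,"tz":0,"wx":0,"wy":0,"wz":0},{"grip":-1,"tx":0,"ty":0,"tz":0,"wx":0,"wy":0,"wz":0},{"grip":-1,"tx":0,"ty":0,"tz":0,"wx":0,"wy":0,"wz":0}]' 20
python3 -m pendant '[{"grip":-1,"tx":0,"ty":0,"tz":0,"wx":0,"wy":0,"wz":0},{"grip":-1,"tx":0,"ty":0,"tz":0,"wx":0,"wy":0,"wz":0},{"grip":-1,"tx":0,"ty":0,"tz":0,"wx":0,"wy":0,"wz":0},{"grip":-1,"tx":0,"ty":0,"tz":0,"wx":0,"wy":0,"wz":0}]' 20
```

```text
time: 9.9
eef_pos: [611.5, -240.3, 189.9]
tcp_rot: [0.748, 0.664, -0.002, -0.004]
ft_force: [-1.0, 1.0, -0.0]
grip_width: 88.0
grasp_force: 0.0
time: 10.4
eef_pos: [613.2, -242.0, 196.8]
tcp_rot: [0.749, 0.663, 0.0, 0.001]
ft_force: [-0.7, -0.3, 0.1]
grip_width: 51.3
grasp_force: 0.0
time: 10.8
eef_pos: [613.1, -242.0, 196.2]
tcp_rot: [0.749, 0.663, 0.0, 0.0]
ft_force: [-0.3, -0.2, 3.5]
grip_width: 44.1
grasp_force: 19.9
```

Gripped at 44.1 mm. Lifting and carrying it to the cross pocket.

```bash
python3 -m pendant '[{"grip":-1,"tx":0,"ty":0,"tz":0.02,"wx":0,"wy":0,"wz":0},{"grip":-1,"tx":0,"ty":0,"tz":0.045,"wx":0,"wy":0,"wz":0},{"grip":-1,"tx":0,"ty":0,"tz":0.045,"wx":0,"wy":0,"wz":0},{"grip":-1,"tx":0,"ty":0,"tz":0,"wx":0,"wy":0,"wz":0}]' 20
python3 -m pendant '[{"grip":-1,"tx":-0.0077,"ty":0.0358,"tz":0,"wx":0,"wy":0,"wz":2.82},{"grip":-1,"tx":-0.0077,"ty":0.0358,"tz":0,"wx":0,"wy":0,"wz":2.82},{"grip":-1,"tx":-0.0077,"ty":0.0358,"tz":0,"wx":0,"wy":0,"wz":2.82},{"grip":-1,"tx":-0.0077,"ty":0.0358,"tz":0,"wx":0,"wy":0,"wz":2.82},{"grip":-1,"tx":-0.0077,"ty":0.0358,"tz":0,"wx":0,"wy":0,"wz":2.82}]' 20
python3 -m pendant '[{"grip":-1,"tx":-0.0077,"ty":0.0358,"tz":0,"wx":0,"wy":0,"wz":2.82},{"grip":-1,"tx":-0.0077,"ty":0.0358,"tz":0,"wx":0,"wy":0,"wz":2.82},{"grip":-1,"tx":-0.0077,"ty":0.0358,"tz":0,"wx":0,"wy":0,"wz":2.82},{"grip":-1,"tx":-0.008,"ty":0.0356,"tz":0,"wx":0,"wy":0,"wz":2.82},{"grip":-1,"tx":0,"ty":0,"tz":0,"wx":0,"wy":0,"wz":0}]' 20
python3 -m pendant '[{"grip":-1,"tx":0,"ty":0,"tz":-0.03,"wx":0,"wy":0,"wz":0},{"grip":-1,"tx":0,"ty":0,"tz":-0.02,"wx":0,"wy":0,"wz":0},{"grip":-1,"tx":0,"ty":0,"tz":-0.01,"wx":0,"wy":0,"wz":0},{"grip":-1,"tx":0,"ty":0,"tz":0,"wx":0,"wy":0,"wz":0},{"grip":-1,"tx":0,"ty":0,"tz":0,"wx":0,"wy":0,"wz":0}]' 20
```

```text
time: 11.2
eef_pos: [613.7, -242.2, 314.1]
tcp_rot: [0.749, 0.663, 0.002, 0.006]
ft_force: [0.6, -0.6, 0.7]
grip_width: 43.8
grasp_force: 19.9
time: 11.7
eef_pos: [573.8, -61.6, 304.1]
tcp_rot: [0.661, 0.75, -0.001, -0.001]
ft_force: [0.0, -0.0, -0.7]
grip_width: 43.8
grasp_force: 19.9
time: 12.2
eef_pos: [542.3, 83.6, 304.4]
tcp_rot: [0.582, 0.813, -0.0, -0.001]
ft_force: [-0.4, -0.0, -2.1]
grip_width: 44.1
grasp_force: 19.9
time: 12.7
eef_pos: [543.6, 79.7, 246.1]
tcp_rot: [0.585, 0.811, 0.0, 0.0]
ft_force: [-0.3, -0.4, -0.5]
grip_width: 43.8
grasp_force: 19.9
```

```bash
python3 -m pendant '[{"grip":-1,"tx":0,"ty":0,"tz":-0.008,"wx":0,"wy":0,"wz":0},{"grip":-1,"tx":0,"ty":0,"tz":-0.006,"wx":0,"wy":0,"wz":0},{"grip":-1,"tx":0,"ty":0,"tz":-0.003,"wx":0,"wy":0,"wz":0},{"grip":-1,"tx":0,"ty":0,"tz":0,"wx":0,"wy":0,"wz":0}]' 20
python3 -m pendant '[{"grip":-1,"tx":0,"ty":0,"tz":-0.002,"wx":0,"wy":0,"wz":0},{"grip":-1,"tx":0,"ty":0,"tz":0,"wx":0,"wy":0,"wz":0},{"grip":-1,"tx":0,"ty":0,"tz":0,"wx":0,"wy":0,"wz":0}]' 20
```

```text
time: 13.1
eef_pos: [543.2, 80.1, 228.0]
tcp_rot: [0.585, 0.811, -0.0, -0.0]
ft_force: [0.0, 0.3, -0.4]
grip_width: 43.6
grasp_force: 19.9
time: 13.4
eef_pos: [543.4, 80.1, 226.8]
tcp_rot: [0.585, 0.811, 0.0, 0.0]
ft_force: [0.5, -0.6, -0.3]
grip_width: 43.9
grasp_force: 19.9
```

```bash
python3 -m pendant '[{"grip":0.4,"tx":0,"ty":0,"tz":-0.0005,"wx":0,"wy":0,"wz":0},{"grip":0.4,"tx":0,"ty":0,"tz":0,"wx":0,"wy":0,"wz":0},{"grip":0.4,"tx":0,"ty":0,"tz":0,"wx":0,"wy":0,"wz":0},{"grip":0.4,"tx":0,"ty":0,"tz":0,"wx":0,"wy":0,"wz":0}]' 20
python3 -m pendant '[{"grip":0.4,"tx":0,"ty":0,"tz":0.02,"wx":0,"wy":0,"wz":0},{"grip":1,"tx":0,"ty":0,"tz":0.045,"wx":0,"wy":0,"wz":0},{"grip":1,"tx":0,"ty":0,"tz":0.045,"wx":0,"wy":0,"wz":0},{"grip":1,"tx":0,"ty":0,"tz":0.045,"wx":0,"wy":0,"wz":0},{"grip":1,"tx":0,"ty":0,"tz":0.045,"wx":0,"wy":0,"wz":0}]' 20
python3 -m pendant '[{"grip":1,"tx":0,"ty":-0.03,"tz":0,"wx":0,"wy":0,"wz":8.5},{"grip":1,"tx":0,"ty":-0.03,"tz":0,"wx":0,"wy":0,"wz":8.5},{"grip":1,"tx":0,"ty":-0.03,"tz":0,"wx":0,"wy":0,"wz":8.5},{"grip":1,"tx":0,"ty":0,"tz":0,"wx":0,"wy":0,"wz":0},{"grip":1,"tx":0,"ty":0,"tz":0,"wx":0,"wy":0,"wz":0}]' 20
python3 - <<'E'
from plant import ctrl
from h import *
c={n:ctrl.camera(n) for n in("wrist","side","top")};pickle.dump(c,open("v4.pkl","wb"))
g=lambda im:np.clip(255*(im/255.)**.55,0,255).astype(np.uint8)
w=g(cv2.resize(c["wrist"]["color"][0:260,60:500,::-1],(440,260)))
a=g(cv2.resize(c["side"]["color"][115:255,160:310,::-1],(360,336),interpolation=cv2.INTER_CUBIC))
b=g(cv2.resize(c["top"]["color"][190:290,145:305,::-1],(480,300),interpolation=cv2.INTER_CUBIC))
P=np.zeros((600,800,3),np.uint8);P[:260,:440]=w;P[:336,440:]=a;P[300:,:480][:300]=b;cv2.imwrite("pics/f1.png",P)
E
```

```text
time: 13.8
eef_pos: [543.4, 80.1, 226.3]
tcp_rot: [0.585, 0.811, 0.0, 0.0]
ft_force: [-0.1, -0.2, -0.3]
grip_width: 61.4
grasp_force: 0.0
time: 14.3
eef_pos: [543.0, 80.1, 428.1]
tcp_rot: [0.585, 0.811, 0.0, 0.0]
ft_force: [0.9, 1.3, 0.2]
grip_width: 87.3
grasp_force: 0.0
time: 14.8
eef_pos: [543.3, -10.3, 426.1]
tcp_rot: [0.393, 0.92, 0.0, -0.0]
ft_force: [0.7, 0.6, 0.5]
grip_width: 87.9
grasp_force: 0.0
```

View pics/f1.png

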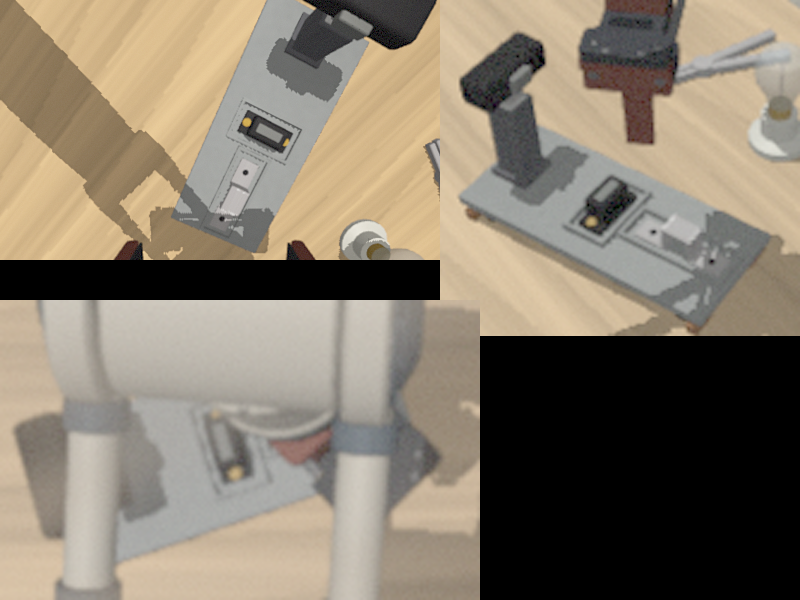

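The last picture shows both parts flat inside their own compartments, with the fuse holder at (265,132) and the bracket at (235,190) in the wrist view. The handle is home and the bystanders are untouched. Next I'll refine the bar's place from the two fixed views.

```bash
python3 - <<'E'
from h import *
np.set_printoptions(suppress=True,precision=1)
d=pickle.load(open("v0.pkl","rb"));T,S=d["top"],d["side"]
m=lambda L,k,x,y:[((a+.5)/k-.5+x,(b+.5)/k-.5+y) for a,b in L]
th=np.radians(18.5);E=np.array([[np.cos(th),np.sin(th)],[-np.sin(th),np.cos(th)]]);o=np.array([507.5,185])
F=lambda p:(p[:,:2]-o)@E.T
print("y edges: +y top",F(plane(T,m([(25,215),(85,397)],5,145,190),180)),"-y bottom",F(plane(T,m([(110,195),(160,380)],5,145,190),148)))
# side: button face outer corners and column base
print("button face z164",F(plane(S,m([(168,117)],5,160,125),164)),"bar bottom ends",F(plane(S,m([(100,180),(217,75)],5,160,125),148)))
# fit bar box silhouette to dark mask in v4 side by translation (x,y,z)
v=pickle.load(open("v4.pkl","rb"))
from scipy.optimize import minimize
def mask(c,dx,dy,z):
    P=[o+E.T@np.array([a+dx,b+dy]) for a in(-45,45) for b in(-18,18)]
    X=[[*p,zz] for p in P for zz in(z-16,z+16)]
    M=np.zeros((420*4,560*4),np.uint8);h=cv2.convexHull(((proj(c,X)+.5)*4).astype(np.int32));cv2.fillConvexPoly(M,h,1);return cv2.resize(M.astype(np.float32),(560,420),interpolation=cv2.INTER_AREA)
obs=[]
for c in(S,v["side"]):
    g=c["color"].max(2).astype(float);ROI=np.zeros((420,560),bool);ROI[124:165,165:207]=1
    print("levels",np.percentile(g[ROI],[5,30,60,95]))
    obs.append((c,((g<45)&ROI).astype(np.float32),ROI))
def cost(p):return sum((np.abs(mask(c,p[0],p[1],164)-b)[R]).sum() for c,b,R in obs)
best=min(((cost((a,b)),a,b) for a in range(-10,11,2) for b in range(-10,11,2)));print(best)
r=minimize(cost,best[1:],method="Nelder-Mead",options={"initial_simplex":[best[1:],(best[1]+2,best[2]),(best[1],best[2]+2)]});print(r.x,r.fun,o+E.T@r.x)
E
```

```text
y edges: +y top [[ 40.   16.9]
 [-44.5  12.9]] -y bottom [[ 43.6 -13.1]
 [-44.1 -12. ]]
button face z164 [[ -0.2 -19. ]] bar bottom ends [[-37.9  -7.7]
 [ 49.5  -5.2]]
levels [  9.  23. 148. 169.]
levels [ 11.  26. 166. 189.]
(np.float32(590.25), 2, -2)
[ 2. -2.] 590.25 [510.  183.7]
```

Bar centre is about (508.5,184.8). Moving above it and turning the closing line along trolley y.

```bash
python3 -m pendant '[{"grip":1,"tx":-0.0044,"ty":0.0244,"tz":0,"wx":0,"wy":0,"wz":8.06},{"grip":1,"tx":-0.0044,"ty":0.0244,"tz":0,"wx":0,"wy":0,"wz":8.06},{"grip":1,"tx":-0.0044,"ty":0.0244,"tz":0,"wx":0,"wy":0,"wz":8.06},{"grip":1,"tx":-0.0044,"ty":0.0244,"tz":0,"wx":0,"wy":0,"wz":8.06},{"grip":1,"tx":-0.0044,"ty":0.0244,"tz":0,"wx":0,"wy":0,"wz":8.06}]' 25 >/dev/null
python3 -m pendant '[{"grip":1,"tx":-0.0044,"ty":0.0244,"tz":0,"wx":0,"wy":0,"wz":8.06},{"grip":1,"tx":-0.0044,"ty":0.0244,"tz":0,"wx":0,"wy":0,"wz":8.06},{"grip":1,"tx":-0.0044,"ty":0.0244,"tz":0,"wx":0,"wy":0,"wz":8.06},{"grip":1,"tx":0,"ty":0,"tz":0,"wx":0,"wy":0,"wz":0},{"grip":1,"tx":0,"ty":0,"tz":0,"wx":0,"wy":0,"wz":0}]' 25
python3 - <<'E'
from plant import ctrl
from h import *
c=ctrl.camera("wrist");s=ctrl.state();q=s["tcp_rot"];print(s["eef_pos"],"psi",np.degrees(2*np.arctan2(q[1],q[0]))-90)
th=np.radians(18.5);E=np.array([[np.cos(th),np.sin(th)],[-np.sin(th),np.cos(th)]]);o=np.array([508.5,184.8])
im=c["color"];m=(im.max(2)<40)
P=proj(c,[[*(o+E.T@np.array(p)),180] for p in((-45,-18),(45,-18),(45,18),(-45,18))]);print(P.round())
x0,x1=int(P[:,0].min())-25,int(P[:,0].max())+25;y0,y1=int(P[:,1].min())-25,int(P[:,1].max())+25
print(x0,y0);sub=im[y0:y1:4,x0:x1:4].max(2)
for r in sub:print("".join("#" if a<40 else "+" if a<90 else "." for a in r))
E
```

```text
time: 15.95
eef_pos: [507.8, 186.2, 426.1]
tcp_rot: [-0.16, 0.987, -0.0, -0.0]
ft_force: [0.4, -1.4, -0.3]
grip_width: 88.0
grasp_force: 0.0
[508.04224477 185.49303184 426.12476922] psi 108.32072038262496
[[248. 167.]
 [251. 270.]
 [293. 270.]
 [294. 167.]]
222 141
+++......................
++++.....................
++++.....................
+++......................
+++..+++++++.............
+++.++++++++.............
+++.+++++#########+......
+++.+++++##########......
+++.++++###########+.....
++++++++###########+.....
++++++++###########......
++++++++###########......
++++++++###########......
++++++++###########......
++++++++###########......
+++++++############......
+++++++############......
+++++++############......
+++++++############......
+++++++############......
+++++++############......
+++++..############......
+++....############......
..+......##########......
++.......##########......
.........##########......
.........##########......
.........##########......
.........##########......
.........##########......
.........##########......
..........########.......
.........................
.........................
.........................
.........................
.........................
.........................
.........................
```

The wrist view shows the bar 36 mm wide at columns 257-298, a few mm further along +y than predicted. The well-centred fuse holder also puts it at (508,186), so I'll shift +2 mm in y, descend and close gently, watching the side force.

```bash
python3 -m pendant '[{"grip":1,"tx":-0.0006,"ty":0.002,"tz":-0.03,"wx":0,"wy":0,"wz":0.2},{"grip":1,"tx":0,"ty":0,"tz":-0.03,"wx":0,"wy":0,"wz":0},{"grip":1,"tx":0,"ty":0,"tz":-0.025,"wx":0,"wy":0,"wz":0},{"grip":1,"tx":0,"ty":0,"tz":-0.015,"wx":0,"wy":0,"wz":0},{"grip":1,"tx":0,"ty":0,"tz":0,"wx":0,"wy":0,"wz":0}]' 4
python3 -m pendant '[{"grip":0.2,"tx":0,"ty":0,"tz":0,"wx":0,"wy":0,"wz":0},{"grip":0.2,"tx":0,"ty":0,"tz":0,"wx":0,"wy":0,"wz":0},{"grip":0.2,"tx":0,"ty":0,"tz":0,"wx":0,"wy":0,"wz":0},{"grip":0.2,"tx":0,"ty":0,"tz":0,"wx":0,"wy":0,"wz":0},{"grip":0.2,"tx":0,"ty":0,"tz":0,"wx":0,"wy":0,"wz":0}]' 4
python3 -m pendant '[{"grip":-1,"tx":0,"ty":0,"tz":0,"wx":0,"wy":0,"wz":0}]' 4
python3 -m pendant '[{"grip":-1,"tx":0,"ty":0,"tz":0,"wx":0,"wy":0,"wz":0}]' 4
python3 -m pendant '[{"grip":-1,"tx":0,"ty":0,"tz":0,"wx":0,"wy":0,"wz":0}]' 4
```

```text
time: 16.5
eef_pos: [507.4, 186.5, 323.6]
tcp_rot: [-0.161, 0.987, -0.0, -0.002]
ft_force: [-0.2, -0.2, -0.2]
grip_width: 88.0
grasp_force: 0.0
time: 17.0
eef_pos: [507.6, 187.3, 326.7]
tcp_rot: [-0.162, 0.987, 0.0, 0.0]
ft_force: [1.3, -0.1, 0.7]
grip_width: 53.6
grasp_force: 0.0
time: 17.1
eef_pos: [507.6, 187.2, 326.4]
tcp_rot: [-0.162, 0.987, -0.0, 0.0]
ft_force: [2.0, -3.3, 1.7]
grip_width: 47.5
grasp_force: 1.5
time: 17.2
eef_pos: [507.7, 186.8, 326.5]
tcp_rot: [-0.162, 0.987, -0.001, 0.0]
ft_force: [0.5, -4.8, 1.5]
grip_width: 40.0
grasp_force: 2.4
time: 17.3
eef_pos: [507.7, 186.9, 326.5]
tcp_rot: [-0.162, 0.987, -0.001, 0.0]
ft_force: [0.5, -4.2, 1.4]
grip_width: 37.6
grasp_force: 4.0
```

Centred: contact came at 47 mm, and the opening is now 37.6 mm, so the button is nearly in. Squeezing firmly, then pulling up in steps.

```bash
python3 -m pendant '[{"grip":-1,"tx":0,"ty":0,"tz":0,"wx":0,"wy":0,"wz":0},{"grip":-1,"tx":0,"ty":0,"tz":0,"wx":0,"wy":0,"wz":0},{"grip":-1,"tx":0,"ty":0,"tz":0,"wx":0,"wy":0,"wz":0},{"grip":-1,"tx":0,"ty":0,"tz":0,"wx":0,"wy":0,"wz":0}]' 40
python3 -m pendant '[{"grip":-1,"tx":0,"ty":0,"tz":0.005,"wx":0,"wy":0,"wz":0},{"grip":-1,"tx":0,"ty":0,"tz":0.01,"wx":0,"wy":0,"wz":0},{"grip":-1,"tx":0,"ty":0,"tz":0.01,"wx":0,"wy":0,"wz":0},{"grip":-1,"tx":0,"ty":0,"tz":0.01,"wx":0,"wy":0,"wz":0},{"grip":-1,"tx":0,"ty":0,"tz":0.005,"wx":0,"wy":0,"wz":0}]' 40
```

```text
time: 17.7
eef_pos: [507.6, 187.2, 326.5]
tcp_rot: [-0.162, 0.987, -0.0, 0.0]
ft_force: [0.3, -3.2, 3.2]
grip_width: 35.7
grasp_force: 40.0
time: 18.2
eef_pos: [507.6, 187.2, 367.0]
tcp_rot: [-0.162, 0.987, -0.0, 0.0]
ft_force: [3.0, -1.5, -4.0]
grip_width: 36.2
grasp_force: 40.0
```

```bash
python3 -m pendant '[{"grip":-1,"tx":0,"ty":0,"tz":0.01,"wx":0,"wy":0,"wz":0},{"grip":-1,"tx":0,"ty":0,"tz":0.01,"wx":0,"wy":0,"wz":0},{"grip":-1,"tx":0,"ty":0,"tz":0.01,"wx":0,"wy":0,"wz":0},{"grip":-1,"tx":0,"ty":0,"tz":0.01,"wx":0,"wy":0,"wz":0},{"grip":-1,"tx":0,"ty":0,"tz":0.01,"wx":0,"wy":0,"wz":0}]' 40
python3 -m pendant '[{"grip":-1,"tx":0,"ty":0,"tz":0.01,"wx":0,"wy":0,"wz":0},{"grip":-1,"tx":0,"ty":0,"tz":0.01,"wx":0,"wy":0,"wz":0},{"grip":-1,"tx":0,"ty":0,"tz":0.006,"wx":0,"wy":0,"wz":0},{"grip":-1,"tx":0,"ty":0,"tz":0,"wx":0,"wy":0,"wz":0},{"grip":-1,"tx":0,"ty":0,"tz":0,"wx":0,"wy":0,"wz":0}]' 40
python3 -m pendant '[{"grip":-1,"tx":0,"ty":0,"tz":0.002,"wx":0,"wy":0,"wz":0},{"grip":-1,"tx":0,"ty":0,"tz":0,"wx":0,"wy":0,"wz":0},{"grip":-1,"tx":0,"ty":0,"tz":0,"wx":0,"wy":0,"wz":0}]' 40
python3 -m pendant '[{"grip":-1,"tx":0,"ty":0,"tz":0.0015,"wx":0,"wy":0,"wz":0},{"grip":-1,"tx":0,"ty":0,"tz":0,"wx":0,"wy":0,"wz":0},{"grip":-1,"tx":0,"ty":0,"tz":0,"wx":0,"wy":0,"wz":0}]' 40
```

```text
time: 18.7
eef_pos: [507.8, 187.3, 415.6]
tcp_rot: [-0.162, 0.987, -0.0, -0.001]
ft_force: [5.5, -1.8, -10.3]
grip_width: 35.9
grasp_force: 40.0
time: 19.2
eef_pos: [507.7, 187.3, 441.5]
tcp_rot: [-0.162, 0.987, -0.0, -0.001]
ft_force: [4.9, -2.3, -7.8]
grip_width: 35.5
grasp_force: 40.0
time: 19.5
eef_pos: [507.7, 187.3, 443.2]
tcp_rot: [-0.162, 0.987, -0.0, -0.001]
ft_force: [5.5, -2.3, -9.3]
grip_width: 36.1
grasp_force: 40.0
time: 19.8
eef_pos: [507.7, 187.2, 444.7]
tcp_rot: [-0.162, 0.987, -0.0, -0.001]
ft_force: [5.4, -3.5, -8.3]
grip_width: 36.1
grasp_force: 40.0
```

Rise is 118 mm at about 9 N. Nudging up to feel the second stop.

```bash
python3 -m pendant '[{"grip":-1,"tx":0,"ty":0,"tz":0.0015,"wx":0,"wy":0,"wz":0},{"grip":-1,"tx":0,"ty":0,"tz":0,"wx":0,"wy":0,"wz":0},{"grip":-1,"tx":0,"ty":0,"tz":0,"wx":0,"wy":0,"wz":0}]' 40
python3 -m pendant '[{"grip":-1,"tx":0,"ty":0,"tz":0.001,"wx":0,"wy":0,"wz":0},{"grip":-1,"tx":0,"ty":0,"tz":0,"wx":0,"wy":0,"wz":0},{"grip":-1,"tx":0,"ty":0,"tz":0,"wx":0,"wy":0,"wz":0}]' 40
```

```text
time: 20.1
eef_pos: [507.7, 187.3, 446.2]
tcp_rot: [-0.162, 0.987, -0.0, -0.001]
ft_force: [5.2, -1.9, -7.4]
grip_width: 35.9
grasp_force: 40.0
time: 20.4
eef_pos: [507.8, 187.3, 446.8]
tcp_rot: [-0.162, 0.987, -0.0, -0.001]
ft_force: [4.7, -1.6, -8.6]
grip_width: 36.4
grasp_force: 40.0
```

```bash
python3 -m pendant '[{"grip":-1,"tx":0,"ty":0,"tz":0.0015,"wx":0,"wy":0,"wz":0},{"grip":-1,"tx":0,"ty":0,"tz":0,"wx":0,"wy":0,"wz":0},{"grip":-1,"tx":0,"ty":0,"tz":0,"wx":0,"wy":0,"wz":0},{"grip":-1,"tx":0,"ty":0,"tz":0,"wx":0,"wy":0,"wz":0}]' 40
python3 - <<'E'
from plant import ctrl
import numpy as np
f=[]
for i in range(6):ctrl.camera("side");s=ctrl.state();f.append([*s["ft_force"],s["eef_pos"][2],s["grip_width"]])
print(np.mean(f,0).round(2))
E
```

```text
time: 20.8
eef_pos: [508.0, 187.4, 447.0]
tcp_rot: [-0.162, 0.987, -0.0, -0.002]
ft_force: [5.9, -3.0, -14.2]
grip_width: 36.0
grasp_force: 40.0
[  5.67  -2.18 -13.88 446.96  35.73]
```

The pull jumped to 14 N while the rise held at 120.5 mm, so the second stop is reached. Handing in.

```bash
python3 -c "
from plant import ctrl
print(ctrl.finish_job())"
```

```text
the job is handed in; nothing more can be done
None
```

Job handed in, no verdict returned: the bracket and fuse holder lie flat in their compartments and released, and the T-handle is held at its second stop (about 120 mm up) with its button squeezed in at 40 N; the pliers, rose and bulb were not touched.

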